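# Slide a full parts box off the transfer shelf and seat it on the box below

## Robot

A 6-joint arm with a two-finger parallel gripper is mounted at the origin on the work surface. World frame = base frame: x ahead of the robot, y to its left, z up, the work surface at z = 0. Lengths are in mm, angles in rad, forces in N, time in s.
With the tool pointing down it reaches from about 275 to 1000 mm from the base axis. Payload 8.4 kg.
Tool frame: the origin (TCP) lies between the finger pads; the fingertips stand r.finger_overhang ahead of it and the grasp point (between the pads) is the TCP (r.finger_overhang is the distance from the TCP to the fingertips, in mm); z points along the fingers, y is the line along which they close (so a half turn about z gives the same grasp; the last joint's range is limited). The gripper opens to 85 mm and grips with 20 to 120 N. Pads are 22 mm wide; open, the fingers measure 114 mm over their backs; the gripper's body (76 mm by 85 mm) begins 54 mm behind the grasp point. The pads swing forward as they close: fully open they stand 13 mm farther back than shut.
Start: joints at [1.269, 0.353, 1.633, -0, 1.155, -0.002], TCP at [184.579, 597.125, 250.281] pointing down, gripper open.
Joint ranges: [-2.63, 2.63], [-0.92, 2.1], [0.06, 2.66], [-1.3, 4.44], [0, 2.69], [-3.02, 3.02]. Speed limits (rad/s): [2.22, 2.22, 2.79, 3.14, 3.14, 3.14].

## Interface

Orientations are given as [roll, pitch, yaw] about the fixed x, y, z axes, in that order (R = Rz(yaw) Ry(pitch) Rx(roll)).
In Python, from rig import r, cams, sign_off gives the robot as it stands.
- The arm moves only by the shell command python3 -m crank 'ROWS' [FORCE]. ROWS is JSON, a list of rows, each a list of 7 numbers: the shift along the tool's x, y, z in m, then the turn, a rotation vector about the tool's x, y, z in rad, then the closure, from 0 (fully open) to 1 (shut). In form: [[dx, dy, dz, ax, ay, az, gripper], ...]. A call has 1 to 5 rows; each row is the pose to reach, as a shift and turn from the pose commanded when the call began, along the tool's axes at that moment; what a row does not reach only later rows make up. A row lasts 1/10 s, in which the tool goes at most 50 mm and 8.59 degrees, less where a joint would pass 70% of its speed; a pose out of reach is approached as far as the arm can. A call with a gripper value outside its range is refused whole. The fingers move at their own pace and stop on an object; FORCE is the grip in N (left out, the last holds). Time passes only in rows, so rows that repeat a pose let the fingers close. It gives the time, the measured TCP pose, the force, the opening and the grip force at its end, in the units of the state.
- r.sense(): the state, without advancing time (a new reading comes with each control period).
- cams.grab_frame(name): name is "scene" or "top" or "wrist"; returns a dict with "image" (384x512x3 uint8, red, green, blue), "fx", "fy", "cx", "cy" (pixels), "position" and "orientation" of the camera in the world. Camera axes: x right, y down, z forward; pixel columns grow to the right and rows downward; lengths in mm; the calibration is good to about 2 mm. A picture is of the moment at which its call begins. There is no depth.
- sign_off(): hands the job in; it is judged then, once.
The state is a dict: "clock": time; "qpos": joint angles; "qvel": joint speeds; "joint_efforts": joint torques, N m; "eef_pos": TCP position; "tcp_rot": TCP orientation; "contact_force": force on the tool from outside, world axes, zero at the start; "wrist_torque": the same for the moment, N m; "opening": opening from 0.0 (shut) to 1.0 (fully open); "grasp_force": force on a finger pad.
Only numpy, scipy, OpenCV 4.12 (cv2) and the standard library are available. Lean on these libraries where they do the work, as an engineer would, in place of code of your own. Each camera call takes 0.05 s, during which the arm holds its last target. There are 200 camera calls.

## Task

Slide the full parts box across from the raised transfer shelf onto the identical box standing beside it, and nudge it into place until all four of its feet have dropped into the recesses of the lid below and it sits flush, the two boxes squarely one above the other. The box is too wide to grip, so push it along; do not lift or tip it. Do not shove the lower box out of its place, and leave the tape roll, the carton and the scanner alone.

Things in the scene. Friction and masses are not known exactly. Their poses are not given: they have to be found in the camera images.
- upper: Box to be moved: off-white plastic tub with a grey lid, 160 mm long (x), 120 wide (y), 80 from soles of feet to lid top, sides upright and flush. 0.5 to 0.9 kg, heavier towards its +x end; slides under a push of 2 to 8 N. Origin: centre of the underside, level with the soles; z up. Starts on the shelf, within 10 degrees of parallel to the lower box, 11 to 20 mm out of line with it lengthwise.
- upper_foot (a point): Middle of the sole of one of the upper box's four round feet: 18 mm across with a bevel of about 1 mm, 5 mm high, centred 58 mm from the box's middle along x and 40 mm along y. Box and feet are the same either way round.
- lower: Box to stack on: the same kind of box, standing on the bench, full, 2.3 to 3.1 kg; a push of 10 N or more on the stack may start to move it. Origin: centre of its underside at bench level, x along its length, y along its width, z up; lid top at 80 mm. Seated, the upper box lies flush on the lid, its origin 75 mm above this one; with its feet still riding on the lid, 80 mm.
- lower_clip (a point): Black end clip of the lower box, 60 mm up. The clips hold the lid lengthwise but with play across the box: it sits up to 5 mm off the tub's middle in y (unmeasured) and stays so. Lid recesses: 21 mm square, 6 deep, upright walls, centred 58 mm (x) and 40 mm (y) from the lid's middle. A foot squarely over any recess drops in and is caught; over 5 mm out of line lengthwise it rides past.
- shelf: Transfer shelf, fixed: steel plate 260 mm (x) by 170 mm (y), its top 81 mm above the bench and so 1 mm above the lower box's lid. Origin: centre of its footprint at bench level. One long side faces a long side of the lower box across a gap of 2 to 16 mm; the lower box may stand to its left or to its right.
- tape_roll: Bystander: roll of packing tape lying flat, 100 mm across, 48 mm high; origin at the centre of its underside.
- carton: Bystander: cardboard carton 140 x 100 x 70 mm; origin at the centre of its underside.
- scanner: Bystander: black and grey hand scanner upright on its foot, 100 x 70 x 74 mm; origin at the centre of its underside.
Things that resemble listed ones, but are neither listed nor needed, are in the scene too. Leave any purple or red look-alike of the upper alone.

How it is judged (in metres and radians):
On the way:
1. the upper box has been slid across: its middle is within 30 mm of the lower box's crosswise and 40 mm lengthwise (y of upper in the frame of lower between -0.03 and 0.03 m and x of upper in the frame of lower between -0.04 and 0.04 m), for 0.1 s.
At the end, for the whole second after the job is handed in: All four feet are in the recesses: the upper box within 4 mm of the lower one's middle lengthwise and 8 mm crosswise, parallel within 3 degrees, its origin at most 76.5 mm above the lower's (flush is 75), level and at rest; the lower box upright, within 15 mm of where it stood (x of upper in the frame of lower between -0.004 and 0.004 m and y of upper in the frame of lower between -0.008 and 0.008 m and z of upper in the frame of lower between 0.072 and 0.0765 m and angle between the x axis of upper and the x axis of lower, either way round below 0.05 rad and angle between each of upper, lower's own z axis and vertical below 0.02 rad and distance of lower from where it was at the start of the episode below 0.015 m and linear speed of each of upper, lower below 0.01 m/s); the robot touches nothing.
It fails at once if the upper box is tipped by more than about 11 degrees (angle between upper's own z axis and vertical above 0.2 rad).
It fails at once if the upper box is lifted more than 20 mm clear of the shelf (height (world z) of upper above 0.101 m).
It fails at once if the lower box is shoved more than 15 mm from its place (distance of lower from where it was at the start of the episode above 0.015 m).
It fails at once if the tape roll, the carton or the scanner is moved more than 20 mm (distance of any of tape_roll, carton, scanner from where it was at the start of the episode above 0.02 m).
It also fails if it takes over 61 s, if anything falls off the work surface, if the arm or the gripper's body presses on something with over 40 N, if the wrist force passes 120 N, or if a joint passes its speed limit or range.

## Working session

There is one attempt and no reset: what is moved stays moved. The work goes in short steps, Python scripts to look and compute and a shell command to move; the robot and the scene stay as the last step left them, time stands still between calls to the robot, and variables do not carry over. Pictures are saved under pics/ and viewed, at most 10 in all, crops included, and the job is handed in when it is done.

```bash
ls; mkdir -p pics; python3 - <<'E'
from rig import r,cams
import cv2,numpy as np
ims=[]
for n in ("top","scene"):
    f=cams.grab_frame(n); cv2.imwrite(f"pics/{n}0.png",f["image"][:,:,::-1]); print(n,{k:f[k] for k in f if k!="image"})
print(r.sense(),r.finger_overhang)
E
```

```text
pics
top {'fx': 393.91714059023843, 'fy': 393.91714059023843, 'cx': 258.14946121490493, 'cy': 191.2007655220922, 'position': array([ 269.14660483,   -2.17835642, 1412.75251388]), 'orientation': array([-2.93929314e+00,  4.26859190e-05, -1.64684756e+00])}
scene {'fx': 374.50502241800723, 'fy': 374.50502241800723, 'cx': 255.7165055943377, 'cy': 202.64419622790766, 'position': array([1286.33259131,  173.45045557,  772.43352584]), 'orientation': array([-2.31045579,  0.01168861,  1.78744192])}
{'clock': 0.1, 'qpos': array([ 1.26861832e+00,  3.53585063e-01,  1.63405874e+00, -2.08802126e-05,
        1.15519932e+00, -2.39782911e-03]), 'qvel': array([ 0.00130671, -0.00184811, -0.00179589,  0.00047412,  0.0016281 ,
       -0.00043863]), 'joint_efforts': array([ 1.80489627e-03, -6.06357837e+01, -3.42819071e+01,  3.96081180e-05,
        3.98006159e-03, -1.05755097e-05]), 'eef_pos': array([184.45347182, 596.73948914, 249.6333219 ]), 'tcp_rot': array([-3.14034214e+00,  1.60937813e-05,  2.84182093e+00]), 'contact_force': array([-0.22638919,  0.16491432,  0.11392312]), 'wrist_torque': array([-0.00924809,  0.06393869,  0.00632564]), 'grasp_force': 0.0, 'opening': 1.0016479829482339} 19.0
```

View pics/top0.png

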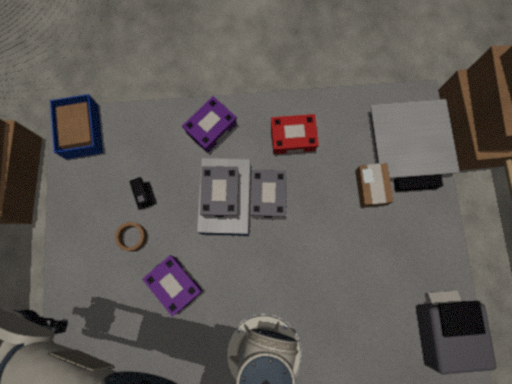

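View pics/scene0.png

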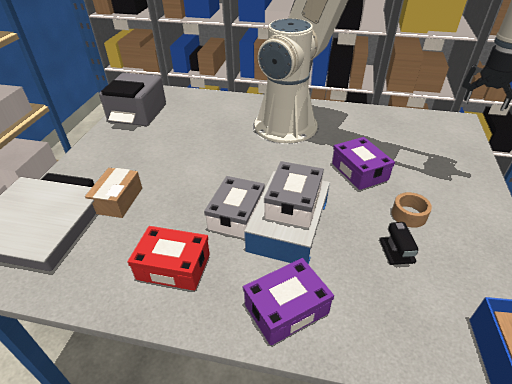

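Top view: the upper box is at about (220,190) on the light shelf and the lower box at (268,193), to the shelf's right (world −y). The purple and red look-alikes, the scanner (142,192), tape (130,236) and carton (376,184) are all clear of the path. In the scene view the upper box is at (295,185) and the lower at (236,200).

```bash
cat > h.py <<'E'
from rig import r,cams
import cv2,numpy as np
from scipy.spatial.transform import Rotation as Ro
def R(f): return Ro.from_euler("xyz",f["orientation"]).as_matrix()
def ray(f,uv,z):
    uv=np.atleast_2d(uv).astype(float)
    d=np.c_[(uv[:,0]-f["cx"])/f["fx"],(uv[:,1]-f["cy"])/f["fy"],np.ones(len(uv))]@R(f).T
    p=f["position"]; return p+d*((z-p[2])/d[:,2])[:,None]
def proj(f,P):
    c=(np.atleast_2d(P)-f["position"])@R(f); return np.c_[f["fx"]*c[:,0]/c[:,2]+f["cx"],f["fy"]*c[:,1]/c[:,2]+f["cy"]]
def blobs(f,thr,amin,amax,roi=None):
    g=f["image"].max(2); m=(g<thr).astype(np.uint8)
    n,_,st,c=cv2.connectedComponentsWithStats(m)
    return [(c[i],st[i]) for i in range(1,n) if amin<=st[i][4]<=amax and (roi is None or roi[0]<c[i][0]<roi[2] and roi[1]<c[i][1]<roi[3])]
def tool():
    s=r.sense(); return s["eef_pos"],Ro.from_euler("xyz",s["tcp_rot"]).as_matrix()
def shift(P): # world point mm -> tool shift in m
    p,T=tool(); return T.T@(np.array(P)-p)/1000
E
python3 - <<'E'
from h import *
f=cams.grab_frame("top")
print(f["image"][185:200:7,200:290:6].max(2))
for c,s in blobs(f,55,4,60,(195,155,295,225)): print(c,s[4],ray(f,c,160)[0][:2],ray(f,c,80)[0][:2])
w=cams.grab_frame("wrist"); p,T=tool()
print("cam in tool",T.T@(w["position"]-p)); print(T.T@R(w)); print(w["fx"]); print(T)
E
```

```text
[[122  93 137 157 157  95  94 143 130  92  93 163 160  93  92]
 [124  92 137 162 160  93  93 150 129  96  96 160 164  97  93]
 [121  92 152 161 156  98  85 151 123  98  93 160 162  90  96]]
[207.         172.32142857] 28 [601.10276272 140.77052981] [622.30127746 149.89915719]
[231.5 172.5] 32 [594.39628586  60.712156  ] [615.16652914  64.72830519]
[257.10714286 175.32142857] 28 [578.52320368 -22.27672973] [598.27980176 -23.56019941]
[280.08333333 176.08333333] 24 [570.25128474 -97.04836323] [ 589.47964319 -103.10670314]
[205.64516129 207.29032258] 31 [485.47279867 150.91897763] [499.28725549 160.6956786 ]
[230.64516129 207.58064516] 31 [478.41260379  70.7226897 ] [491.77620093  75.37810538]
[256. 208.] 25 [470.84870363 -10.55640162] [483.72927479 -11.0914184 ]
[279.59259259 209.14814815] 27 [461.35617833 -85.94002293] [473.6305627 -91.2889911]
[218.90909091 215.68181818] 22 [455.03365411 109.86462483] [466.904286   117.01962025]
[267.5 216.5] 16 [440.56423022 -45.23462646] [451.51085365 -47.98417321]
cam in tool [  76.04167859   -0.15093286 -122.63387085]
[[ 0.00104011 -0.95572362 -0.29426397]
 [ 0.99999835  0.00143312 -0.00111991]
 [ 0.00149204 -0.29426231  0.95572353]]
275.37589712186895
[[-9.55388049e-01  2.95353350e-01 -2.72543707e-04]
 [ 2.95353473e-01  9.55387743e-01 -7.65380784e-04]
 [ 3.43271390e-05 -8.11732385e-04 -9.99999670e-01]]
```

Both lids check out: recess spacing is 116×80 mm as specified. Upper is at (540,106), yaw about −5°. Lower is at (536,−57), yaw about −6°, with a lengthwise offset of about −14 mm. Next is a wrist look from above both boxes.

```bash

python3 -m crank '[[-0.036,-0.032,0,0,0,0,0],[-0.072,-0.064,0,0,0,0,0],[-0.108,-0.096,0,0,0,0,0],[-0.144,-0.128,0,0,0,0,0],[-0.18,-0.16,0,0,0,0,0]]'
python3 -m crank '[[-0.036,-0.032,0,0,0,0,0],[-0.072,-0.064,0,0,0,0,0],[-0.108,-0.096,0,0,0,0,0],[-0.144,-0.128,0,0,0,0,0],[-0.18,-0.16,0,0,0,0,0]]'
python3 -m crank '[[-0.036,-0.032,0,0,0,0.14,0],[-0.072,-0.064,0,0,0,0.28,0],[-0.108,-0.096,0,0,0,0.42,0],[-0.14,-0.13,0,0,0,0.56,0],[-0.14,-0.13,0,0,0,0.69,0]]'
python3 -m crank '[[0,0,0,0,0,0.14,0],[0,0,0,0,0,0.28,0],[0,0,0,0,0,0.42,0],[0,0,0,0,0,0.56,0],[0,0,0,0,0,0.69,0]]'
python3 - <<'E'
from h import *
p,T=tool(); print(p,T)
f=cams.grab_frame("wrist"); cv2.imwrite("pics/w1.png",f["image"][:,:,::-1])
for c,s in blobs(f,55,30,2000): print(c,s[2:],ray(f,c,161)[0][:2],ray(f,c,80)[0][:2])
E
```

```text
clock: 0.7
eef_pos: [309.8, 389.4, 250.2]
tcp_rot: [3.142, 0.0, 2.842]
contact_force: [0.1, 0.7, 0.6]
opening: 1.002
grasp_force: 0.0
clock: 1.2
eef_pos: [434.7, 183.3, 250.4]
tcp_rot: [3.141, 0.0, 2.842]
contact_force: [0.1, 0.9, -0.1]
opening: 1.0
grasp_force: 0.0
clock: 1.7
eef_pos: [531.6, 15.1, 250.3]
tcp_rot: [3.141, 0.002, 2.142]
contact_force: [-1.0, 0.5, 0.2]
opening: 1.0
grasp_force: 0.0
clock: 2.2
eef_pos: [529.3, 19.5, 250.1]
tcp_rot: [-3.141, 0.0, 1.456]
contact_force: [0.5, 0.0, 0.1]
opening: 0.999
grasp_force: 0.0
[529.26574715  19.49806531 250.1418286 ] [[ 1.14563772e-01  9.93415854e-01 -2.89408304e-04]
 [ 9.93415896e-01 -1.14563770e-01  2.16867478e-05]
 [-1.16117474e-05 -2.89987325e-04 -9.99999958e-01]]
[465.21686747  16.96385542] [ 24  27 332] [682.6639763  133.10112392] [738.40510598 147.97752463]
[348.46376812  11.79710145] [29 23 69] [604.29656039 145.13295836] [630.08317326 164.60830855]
[174.57894737  11.86842105] [21  3 38] [488.05282464 158.37830174] [469.40738758 182.91644309]
[339.2951049   24.41678322] [ 27  30 715] [597.96988367 138.29508561] [621.3382396
[... 301 characters left out ...]
7992572]
[220.50787402 204.80708661] [ 18  16 254] [497.58088626  17.82570427] [482.57737714 -11.35982377]
[320.55714286 204.05714286] [ 16  15 210] [579.25408676   9.15572967] [595.46867038 -23.34373819]
[442.30383481 233.66371681] [ 39  14 339] [680.74338415 -29.42882093] [735.75040248 -76.67653022]
[482.79824561 253.1754386 ] [ 13  11 114] [717.27765404 -52.44680692] [ 786.24923135 -108.49272194]
[416.35833333 259.9       ] [ 13  11 120] [660.26417745 -52.63686376] [ 707.44339217 -108.75542455]
[223.13095238 265.17261905] [ 15  12 168] [491.19260931 -38.65760473] [473.74729774 -89.43284846]
[316.91304348 265.00621118] [ 15  11 161] [573.40541622 -47.87899152] [ 587.38445209 -102.17894233]
```

View pics/w1.png

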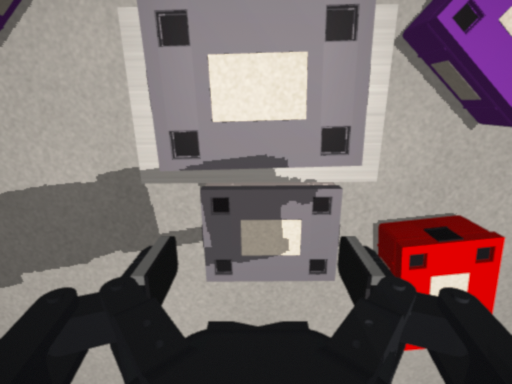

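Wrist view: the upper lid's recesses are at (174,30), (339,24), (334,140) and (186,143), the lower lid's at (220,205), (321,204), (317,265) and (223,265). This confirms a 163 mm crosswise gap, −14 mm lengthwise, lower yaw −6.2° and upper yaw −4.9°. I'll slide crosswise first while still out of line, with both open fingers against the long side.

```bash

python3 -m crank '[[0.04,0,0,0,0,-0.007,0],[0.08,0,0,0,0,-0.007,0],[0.12,0,0,0,0,-0.007,0],[0.16,0,0,0,0,-0.007,0],[0.182,0,0,0,0,-0.007,0]]'
python3 -m crank '[[0,0,0.03,0,0,0,0],[0,0,0.06,0,0,0,0],[0,0,0.09,0,0,0,0],[0,0,0.12,0,0,0,0],[0,0,0.132,0,0,0,0]]'
python3 -m crank '[[0,0,0,0,0,0,0],[-0.005,0,0,0,0,0,0],[-0.01,0,0,0,0,0,0],[-0.015,0,0,0,0,0,0],[-0.02,0,0,0,0,0,0]]'
python3 -m crank '[[-0.004,0,0,0,0,0,0],[-0.008,0,0,0,0,0,0],[-0.012,0,0,0,0,0,0],[-0.016,0,0,0,0,0,0],[-0.02,0,0,0,0,0,0]]'
```

```text
clock: 2.75
eef_pos: [549.2, 203.2, 250.2]
tcp_rot: [3.141, -0.001, 1.473]
contact_force: [-0.5, -0.8, 0.2]
opening: 1.0
grasp_force: 0.0
clock: 3.25
eef_pos: [547.6, 199.9, 115.6]
tcp_rot: [-3.138, 0.002, 1.471]
contact_force: [-0.4, 0.1, -0.3]
opening: 0.998
grasp_force: 0.0
clock: 3.75
eef_pos: [547.6, 180.1, 119.3]
tcp_rot: [3.14, -0.001, 1.469]
contact_force: [-0.2, -0.0, 0.6]
opening: 0.996
grasp_force: 0.0
clock: 4.25
eef_pos: [545.2, 160.6, 118.4]
tcp_rot: [3.141, -0.0, 1.469]
contact_force: [0.3, 4.7, 1.7]
opening: 1.001
grasp_force: 0.0
```

```bash

for i in 1; do python3 -m crank '[[-0.006,0,0,0,0,0.006,0],[-0.012,0,0,0,0,0.006,0],[-0.018,0,0,0,0,0.006,0],[-0.024,0,0,0,0,0.006,0],[-0.03,0,0,0,0,0.006,0]]'; done
python3 -m crank '[[-0.006,0,0,0,0,0,0],[-0.012,0,0,0,0,0,0],[-0.018,0,0,0,0,0,0],[-0.024,0,0,0,0,0,0],[-0.03,0,0,0,0,0,0]]'
python3 -m crank '[[-0.006,0,0,0,0,0,0],[-0.012,0,0,0,0,0,0],[-0.018,0,0,0,0,0,0],[-0.024,0,0,0,0,0,0],[-0.03,0,0,0,0,0,0]]'
python3 -m crank '[[-0.006,0,0,0,0,0,0],[-0.012,0,0,0,0,0,0],[-0.018,0,0,0,0,0,0],[-0.024,0,0,0,0,0,0],[-0.03,0,0,0,0,0,0]]'
python3 - <<'E'
from h import *
f=cams.grab_frame("top"); cv2.imwrite("pics/t2.png",cv2.resize(f["image"][150:240,190:310,::-1],None,fx=5,fy=5,interpolation=cv2.INTER_CUBIC))
for c,s in blobs(f,55,4,60,(195,155,310,225)): print(c,s[4],ray(f,c,160)[0][:2],ray(f,c,80)[0][:2])
E
```

```text
clock: 4.75
eef_pos: [541.9, 130.3, 118.3]
tcp_rot: [-3.141, 0.0, 1.463]
contact_force: [1.4, 5.2, 1.0]
opening: 1.004
grasp_force: 0.0
clock: 5.25
eef_pos: [538.5, 100.4, 118.1]
tcp_rot: [-3.141, 0.0, 1.463]
contact_force: [0.9, 3.5, 0.2]
opening: 1.002
grasp_force: 0.0
clock: 5.75
eef_pos: [535.5, 70.6, 118.2]
tcp_rot: [-3.141, 0.0, 1.463]
contact_force: [0.2, 3.9, 0.3]
opening: 1.002
grasp_force: 0.0
clock: 6.25
eef_pos: [532.3, 40.8, 118.3]
tcp_rot: [-3.142, 0.0, 1.463]
contact_force: [0.6, 3.0, 0.3]
opening: 1.002
grasp_force: 0.0
[273.64705882 174.5       ] 34 [577.16825909 -76.49594723] [596.83833124 -81.24182257]
[281.36363636 176.18181818] 11 [ 569.602633   -101.19653698] [ 588.78956896 -107.5197767 ]
[250.82608696 186.04347826] 23 [544.25331773   0.82073358] [561.8214621    1.01225361]
[216.55 188.4 ] 20 [544.89959162 112.5038092 ] [562.50900665 119.8273413 ]
[246.   184.75] 4 [549.7492915   16.18415458] [567.66840535  17.35677317]
[253.3 199.1] 10 [500.54963509  -4.03272305] [515.32688934  -4.15114175]
[219.57142857 203.71428571] 7 [493.72627557 105.55479159] [508.06779431 112.43456373]
[271.41176471 209.94117647] 51 [460.78569216 -59.49013785] [473.02364564 -63.15003273]
[281. 209.] 15 [461.49234885 -90.49590596] [473.77542898 -96.13581   ]
```

View pics/t2.png

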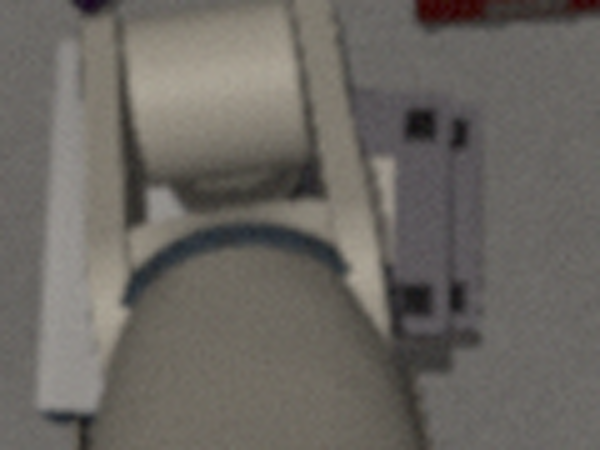

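Top view: the upper box now overlaps the lower, its leading recesses at about (273,174) and (271,210). It sits about 27 mm short crosswise and still −14 mm lengthwise. I'll push 22 more, retreat and measure.

```bash

python3 -m crank '[[-0.005,0,0,0,0,0,0],[-0.01,0,0,0,0,0,0],[-0.015,0,0,0,0,0,0],[-0.02,0,0,0,0,0,0],[-0.022,0,0,0,0,0,0]]'
python3 -m crank '[[0.005,0,0,0,0,0,0],[0.02,0,0,0,0,0,0],[0.03,0,-0.03,0,0,0,0],[0.03,0,-0.07,0,0,0,0],[0.03,0,-0.1,0,0,0,0]]'
python3 -m crank '[[0,0,-0.03,0,0,0,0],[0,0,-0.06,0,0,0,0],[0,0,-0.07,0,0,0,0],[0,0,-0.07,0,0,0,0],[0,0,-0.07,0,0,0,0]]'
python3 - <<'E'
from h import *
p,T=tool(); print(p)
f=cams.grab_frame("wrist"); cv2.imwrite("pics/w3.png",f["image"][:,:,::-1])
for c,s in blobs(f,55,30,2000): print(c,s[2:],ray(f,c,155)[0][:2],ray(f,c,74)[0][:2])
E
```

```text
clock: 6.8
eef_pos: [529.9, 19.0, 118.3]
tcp_rot: [3.142, 0.0, 1.463]
contact_force: [0.8, 3.6, 0.3]
opening: 1.003
grasp_force: 0.0
clock: 7.3
eef_pos: [533.5, 50.7, 220.1]
tcp_rot: [3.141, 0.0, 1.464]
contact_force: [1.5, -0.6, -0.4]
opening: 1.001
grasp_force: 0.0
clock: 7.8
eef_pos: [532.6, 49.7, 287.1]
tcp_rot: [-3.14, 0.0, 1.463]
contact_force: [0.2, -0.2, -0.8]
opening: 1.004
grasp_force: 0.0
[532.64247512  49.6721106  287.08455096]
[13.1092437  18.18487395] [ 32  45 476] [348.60004678 210.81469559] [287.81519136 238.26436054]
[28.2615156  38.14784547] [  77   74 1346] [355.76716459 195.38551075] [297.26060599 217.93051759]
[443.20689655  17.40318302] [ 41  32 377] [696.65403954 174.02178536] [746.50923795 189.77565123]
[497.67708333   3.01041667] [17 10 96] [739.10728007 179.66309313] [802.45759394 197.21022846]
[436.18333333  59.44166667] [ 21  22 240] [693.61331426 142.90642032] [742.50192124 148.76927579]
[496.63583815 130.52601156] [ 18  18 173] [753.209875    77.02658046] [821.0431481  61.9474293]
[257.5 201. ] [68  1 68] [529.73560814  32.34323948] [526.53046356   3.06006435]
[242.         223.99529412] [ 88   5 425] [511.54495575   9.45823735] [502.55733258 -27.09966503]
[202.30496454 242.70212766] [ 20  16 282] [468.18452767  -7.13253539] [445.41341058 -48.96434361]
[313.64426877 243.65217391] [ 19  16 253] [582.4493611  -20.38439513] [596.00096284 -66.42872931]
[420.88489209 242.27697842] [ 32  14 278] [692.45511743 -30.48800929] [740.97555463 -79.74409922]
[456.10227273 260.13636364] [11  9 88] [730.7410309  -55.66081298] [ 791.43186585 -112.9188808 ]
[397.12765957 265.69148936] [12 10 94] [669.29000235 -55.88734793] [ 710.44666947 -113.21742711]
[205.88481675 308.34031414] [ 18  13 191] [458.61399585 -88.67337246] [ 432.80058021 -156.4255344 ]
[309.60209424 308.32460733] [ 17  13 191] [ 574.18984358 -100.89537934] [ 585.11589445 -172.53269567]
```

View pics/w3.png

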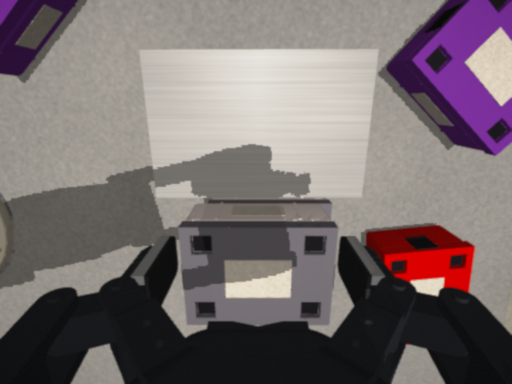

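Wrist view: the upper lid's recesses are at (202,243), (314,244), (206,308) and (310,308), yaw −6.3°. Remaining offset is dx = −14.3 mm and dy = +4 to +6.6 mm. Next I go round to the near end, turned a quarter, and push lengthwise.

```bash

python3 -m crank '[[-0.02,-0.024,0,0,0,0.14,0],[-0.04,-0.048,0,0,0,0.28,0],[-0.06,-0.072,0,0,0,0.42,0],[-0.08,-0.096,0,0,0,0.56,0],[-0.104,-0.116,0,0,0,0.7,0]]'
python3 -m crank '[[0,0,0,0,0,0.14,0],[0,0,0,0,0,0.28,0],[0,0,0,0,0,0.42,0],[0,0,0,0,0,0.56,0],[0,0,0,0,0,0.7,0]]'
python3 -m crank '[[0,0,0,0,0,0.14,0],[0,0,0,0,0,0.171,0],[0,0,0.03,0,0,0.171,0],[0,0,0.06,0,0,0.171,0],[0,0,0.09,0,0,0.171,0]]'
python3 -m crank '[[0,0,0,0,0,0,0],[0,0,0,0,0,0,0]]'
python3 - <<'E'
from h import *
p,T=tool(); print(p,T[:,0],r.sense()["tcp_rot"])
ux=np.array([np.cos(-.1082),np.sin(-.1082),0]); c=np.array([520.9,-53.5,0])
print(shift(c-ux*111+[0,0,118]))
E
```

```text
clock: 8.35
eef_pos: [404.5, -41.8, 286.6]
tcp_rot: [-3.139, 0.002, 0.758]
contact_force: [0.6, -1.1, 0.2]
opening: 1.001
grasp_force: 0.0
clock: 8.85
eef_pos: [405.9, -41.5, 286.8]
tcp_rot: [-3.141, 0.003, 0.057]
contact_force: [-0.1, -0.4, -0.2]
opening: 1.001
grasp_force: 0.0
clock: 9.35
eef_pos: [405.7, -41.5, 196.1]
tcp_rot: [3.142, 0.002, -0.108]
contact_force: [-1.4, -0.4, -1.5]
opening: 0.997
grasp_force: 0.0
clock: 9.55
eef_pos: [406.0, -41.5, 197.8]
tcp_rot: [3.142, 0.003, -0.108]
contact_force: [0.7, -0.7, -0.4]
opening: 1.001
grasp_force: 0.0
[405.98868666 -41.50953751 197.75253272] [ 0.99414784 -0.10798862 -0.00292193] [ 3.14154929e+00  2.92193661e-03 -1.08200074e-01]
[ 0.00476717 -0.00049227  0.07973892]
```

```bash

python3 -m crank '[[0,0,0.03,0,0,0,0],[0,0,0.06,0,0,0,0],[0,0,0.08,0,0,0,0],[0.005,0,0.08,0,0,0,0],[0.01,0,0.08,0,0,0,0]]'
python3 -m crank '[[0.004,0,0,0,0,0,0],[0.008,0,0,0,0,0,0],[0.01,0,0,0,0,0,0],[0.011,0,0,0,0,0,0],[0.012,0,0,0,0,0,0]]'
python3 -m crank '[[0.001,0,0,0,0,0,0],[0.002,0,0,0,0,0,0]]'
python3 -m crank '[[0.001,0,0,0,0,0,0],[0.002,0,0,0,0,0,0]]'
python3 -m crank '[[0.001,0,0,0,0,0,0],[0.002,0,0,0,0,0,0]]'
python3 -m crank '[[0.001,0,0,0,0,0,0],[0.002,0,0,0,0,0,0]]'
python3 -m crank '[[0.001,0,0,0,0,0,0],[0.002,0,0,0,0,0,0]]'
python3 -m crank '[[0.001,0,0,0,0,0,0],[0.002,0,0,0,0,0,0],[0.002,0,0,0,0,0,0]]'

```

```text
clock: 10.05
eef_pos: [418.0, -42.8, 119.5]
tcp_rot: [3.142, -0.001, -0.108]
contact_force: [0.8, 0.1, -0.6]
opening: 0.998
grasp_force: 0.0
clock: 10.55
eef_pos: [428.6, -44.0, 118.5]
tcp_rot: [-3.142, -0.0, -0.108]
contact_force: [-1.7, -0.3, -0.0]
opening: 1.002
grasp_force: 0.0
clock: 10.75
eef_pos: [429.2, -44.0, 118.0]
tcp_rot: [-3.142, 0.003, -0.108]
contact_force: [-5.5, 0.3, 1.7]
opening: 1.002
grasp_force: 0.0
clock: 10.95
eef_pos: [431.7, -44.3, 118.0]
tcp_rot: [-3.142, 0.002, -0.108]
contact_force: [-4.0, 1.2, -0.6]
opening: 0.999
grasp_force: 0.0
clock: 11.15
eef_pos: [434.4, -44.6, 118.2]
tcp_rot: [-3.142, 0.0, -0.108]
contact_force: [-3.6, -0.1, 0.2]
opening: 1.002
grasp_force: 0.0
clock: 11.35
eef_pos: [436.6, -44.9, 118.3]
tcp_rot: [3.142, 0.0, -0.108]
contact_force: [-3.4, 0.0, -0.2]
opening: 1.002
grasp_force: 0.0
clock: 11.55
eef_pos: [438.6, -45.1, 118.3]
tcp_rot: [3.142, -0.0, -0.108]
contact_force: [-3.0, -0.6, -0.3]
opening: 0.999
grasp_force: 0.0
clock: 11.85
eef_pos: [440.7, -45.3, 118.3]
tcp_rot: [3.142, -0.0, -0.108]
contact_force: [-2.8, 0.5, -1.6]
opening: 0.998
grasp_force: 0.0
```

```bash

python3 -m crank '[[-0.005,0,0,0,0,0,0],[-0.01,0,-0.02,0,0,0,0],[-0.01,0,-0.06,0,0,0,0],[-0.01,0,-0.1,0,0,0,0],[-0.01,0,-0.14,0,0,0,0]]'
python3 -m crank '[[0,0,0,0,0,0,0],[0,0,0,0,0,0,0],[0,0,0,0,0,0,0]]'
python3 - <<'E'
from h import *
p,T=tool(); print(p)
f=cams.grab_frame("wrist"); cv2.imwrite("pics/w4.png",f["image"][:,:,::-1])
for c,s in blobs(f,55,30,2000): print(c.round(1),s[2:],ray(f,c,154)[0][:2])
E
```

```text
clock: 12.35
eef_pos: [430.7, -44.2, 260.2]
tcp_rot: [3.142, -0.002, -0.108]
contact_force: [1.1, 0.5, 0.1]
opening: 1.005
grasp_force: 0.0
clock: 12.65
eef_pos: [430.0, -44.1, 257.4]
tcp_rot: [3.142, 0.001, -0.108]
contact_force: [0.4, -0.7, 0.2]
opening: 1.003
grasp_force: 0.0
[429.98538651 -44.12565643 257.36131503]
[207.  139.9] [ 25  23 498] [479.08089776  -8.30464507]
[305.3 139.8] [ 25  24 503] [470.53641823 -88.01517786]
[256.5 168. ] [32  1 32] [451.42425323 -45.92741683]
[  8.8 281.6] [ 17  13 116] [365.99776315 202.21371981]
```

View pics/w4.png

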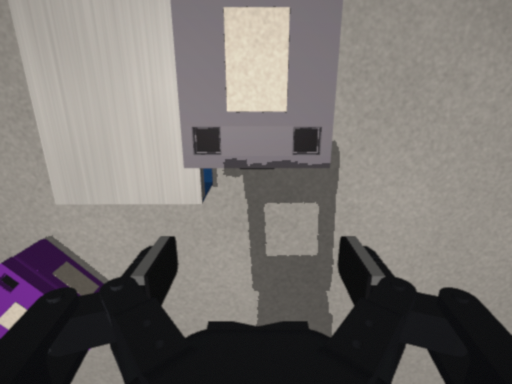

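Wrist view: the upper box's near recesses are at (207,140) and (305,140), so its centre is (532.5,−54.4). About 2.8 mm remains lengthwise and 5 mm crosswise. I'll push the last bit lengthwise, then return to the long side.

```bash

python3 -m crank '[[0,0,0.04,0,0,0,0],[0,0,0.08,0,0,0,0],[0,0,0.12,0,0,0,0],[0,0,0.14,0,0,0,0],[0.004,0,0.14,0,0,0,0]]'
python3 -m crank '[[0.002,0,0,0,0,0,0],[0.004,0,0,0,0,0,0],[0.005,0,0,0,0,0,0],[0.006,0,0,0,0,0,0],[0.006,0,0,0,0,0,0]]'
python3 -m crank '[[0.001,0,0,0,0,0,0],[0.0015,0,0,0,0,0,0],[0.002,0,0,0,0,0,0],[0.0025,0,0,0,0,0,0],[0.0028,0,0,0,0,0,0]]'
python3 -m crank '[[0,0,0,0,0,0,0],[0,0,0,0,0,0,0]]'
python3 - <<'E'
from h import *
p,T=tool(); print(p, T[:,0]@p)
E
```

```text
clock: 13.2
eef_pos: [431.1, -44.2, 114.7]
tcp_rot: [3.142, 0.008, -0.108]
contact_force: [0.5, 1.2, -0.1]
opening: 1.003
grasp_force: 0.0
clock: 13.7
eef_pos: [440.4, -45.3, 118.8]
tcp_rot: [3.142, -0.0, -0.108]
contact_force: [-1.8, 0.7, 0.3]
opening: 1.003
grasp_force: 0.0
clock: 14.2
eef_pos: [442.6, -45.5, 118.2]
tcp_rot: [-3.142, 0.001, -0.108]
contact_force: [-5.5, 1.6, 2.3]
opening: 0.998
grasp_force: 0.0
clock: 14.4
eef_pos: [442.9, -45.6, 118.2]
tcp_rot: [3.142, 0.001, -0.108]
contact_force: [-5.3, 0.7, 0.7]
opening: 1.0
grasp_force: 0.0
[442.92912014 -45.55366755 118.18435158] 445.1874023997579
```

```bash

python3 -m crank '[[0.0005,0,0,0,0,0,0],[0.0008,0,0,0,0,0,0],[0.0008,0,0,0,0,0,0]]'
python3 -m crank '[[-0.005,0,0,0,0,0,0],[-0.01,0,-0.02,0,0,0,0],[-0.01,0,-0.06,0,0,0,0],[-0.01,0,-0.1,0,0,0,0],[-0.01,0,-0.14,0,0,0,0]]'
python3 -m crank '[[0.02,-0.018,0,0,0,-0.14,0],[0.04,-0.036,0,0,0,-0.28,0],[0.06,-0.054,0,0,0,-0.42,0],[0.08,-0.072,0,0,0,-0.56,0],[0.102,-0.092,0,0,0,-0.7,0]]'
python3 -m crank '[[0,0,0,0,0,-0.14,0],[0,0,0,0,0,-0.28,0],[0,0,0,0,0,-0.42,0],[0,0,0,0,0,-0.56,0],[0,0,0,0,0,-0.7,0]]'
python3 -m crank '[[0,0,0,0,0,-0.14,0],[0,0,0,0,0,-0.171,0],[0,0,0,0,0,-0.171,0],[0,0,0,0,0,-0.171,0]]'
python3 - <<'E'
from h import *
p,T=tool(); print(p,r.sense()["tcp_rot"])
f=cams.grab_frame("wrist")
for c,s in blobs(f,55,30,2000,(170,180,350,360)): print(c.round(1),s[2:],ray(f,c,154)[0][:2])
ux=np.array([np.cos(-.1082),np.sin(-.1082),0]);uy=np.array([-ux[1],ux[0],0])
print(shift(np.array([535,-55,118])+uy*88))
E
```

```text
clock: 14.7
eef_pos: [444.2, -45.7, 118.3]
tcp_rot: [-3.142, -0.0, -0.108]
contact_force: [-2.5, 0.2, -0.7]
opening: 0.998
grasp_force: 0.0
clock: 15.2
eef_pos: [434.4, -44.6, 260.2]
tcp_rot: [3.142, -0.002, -0.108]
contact_force: [1.1, -0.2, -0.9]
opening: 1.003
grasp_force: 0.0
clock: 15.7
eef_pos: [546.7, 36.5, 258.7]
tcp_rot: [3.141, -0.002, 0.597]
contact_force: [1.1, -1.1, -0.2]
opening: 1.0
grasp_force: 0.0
clock: 16.2
eef_pos: [546.0, 36.0, 258.6]
tcp_rot: [3.14, -0.001, 1.298]
contact_force: [0.2, -0.4, -0.6]
opening: 0.997
grasp_force: 0.0
clock: 16.6
eef_pos: [545.7, 35.9, 258.5]
tcp_rot: [3.141, -0.0, 1.461]
contact_force: [0.1, -0.2, -1.2]
opening: 1.002
grasp_force: 0.0
[545.72166005  35.89502394 258.46546137] [ 3.14063123e+00 -1.65190888e-04  1.46148277e+00]
[204.7 199.5] [25  2 45] [498.38529374  34.94743682]
[257.5 199.5] [ 77   2 152] [544.31158741  29.9498455 ]
[311.  199.5] [23  2 44] [590.88750264  24.858661  ]
[238.6 225. ] [107   5 511] [524.70548658   7.51154563]
[196.7 246.7] [ 22  20 371] [483.43628063 -10.03373351]
[321.8 246.2] [ 22  16 319] [598.52477337 -22.07004055]
[-0.00350909 -0.0008966   0.14043369]
```

```bash

python3 -m crank '[[0,0,0.04,0,0,0,0],[0,0,0.08,0,0,0,0],[0,0,0.12,0,0,0,0],[0,0,0.14,0,0,0,0],[-0.004,0,0.14,0,0,0,0]]'
python3 -m crank '[[-0.004,0,0,0,0,0,0],[-0.008,0,0,0,0,0,0],[-0.01,0,0,0,0,0,0],[-0.012,0,0,0,0,0,0],[-0.013,0,0,0,0,0,0]]'
for k in 1; do python3 -m crank '[[-0.0005,0,0,0,0,0,0],[-0.001,0,0,0,0,0,0]]'; done
python3 -m crank '[[-0.0005,0,0,0,0,0,0],[-0.001,0,0,0,0,0,0]]'
python3 -m crank '[[-0.0005,0,0,0,0,0,0],[-0.001,0,0,0,0,0,0]]'
python3 -m crank '[[-0.0005,0,0,0,0,0,0],[-0.001,0,0,0,0,0,0]]'
```

```text
clock: 17.15
eef_pos: [543.0, 31.9, 115.5]
tcp_rot: [-3.136, 0.001, 1.462]
contact_force: [-0.0, 0.2, -0.1]
opening: 1.003
grasp_force: 0.0
clock: 17.65
eef_pos: [544.0, 18.7, 119.0]
tcp_rot: [3.14, -0.0, 1.463]
contact_force: [0.5, 0.1, -0.7]
opening: 1.001
grasp_force: 0.0
clock: 17.85
eef_pos: [543.7, 18.1, 118.5]
tcp_rot: [3.141, -0.0, 1.463]
contact_force: [0.1, 2.4, 0.8]
opening: 0.998
grasp_force: 0.0
clock: 18.05
eef_pos: [543.7, 17.6, 118.5]
tcp_rot: [3.141, -0.001, 1.463]
contact_force: [-0.2, 6.4, 2.3]
opening: 1.003
grasp_force: 0.0
clock: 18.25
eef_pos: [543.7, 16.5, 118.5]
tcp_rot: [3.141, -0.001, 1.463]
contact_force: [1.5, 4.9, 2.8]
opening: 1.002
grasp_force: 0.0
clock: 18.45
eef_pos: [543.5, 15.2, 118.4]
tcp_rot: [3.141, -0.0, 1.463]
contact_force: [0.3, 1.5, 0.9]
opening: 0.998
grasp_force: 0.0
```

```bash

python3 -m crank '[[-0.0005,0,0,0,0,0,0],[-0.001,0,0,0,0,0,0]]'
python3 -m crank '[[-0.0005,0,0,0,0,0,0],[-0.001,0,0,0,0,0,0]]'
python3 -m crank '[[-0.0005,0,0,0,0,0,0],[-0.001,0,0,0,0,0,0]]'
```

```text
clock: 18.65
eef_pos: [542.9, 13.7, 118.2]
tcp_rot: [-3.141, 0.0, 1.463]
contact_force: [0.2, 0.3, 1.0]
opening: 1.002
grasp_force: 0.0
clock: 18.85
eef_pos: [542.9, 13.2, 118.3]
tcp_rot: [-3.141, -0.001, 1.462]
contact_force: [-0.5, 3.8, 2.1]
opening: 1.001
grasp_force: 0.0
clock: 19.05
eef_pos: [542.8, 12.2, 118.3]
tcp_rot: [-3.141, -0.0, 1.463]
contact_force: [-0.5, 4.5, 1.3]
opening: 0.999
grasp_force: 0.0
```

```bash

python3 -m crank '[[-0.0005,0,0,0,0,0,0],[-0.001,0,0,0,0,0,0]]'
python3 -m crank '[[-0.0005,0,0,0,0,0,0],[-0.001,0,0,0,0,0,0]]'
```

```text
clock: 19.25
eef_pos: [542.8, 11.0, 118.3]
tcp_rot: [3.142, -0.0, 1.463]
contact_force: [0.2, 4.6, 1.0]
opening: 1.004
grasp_force: 0.0
clock: 19.45
eef_pos: [542.8, 10.6, 118.4]
tcp_rot: [3.141, -0.001, 1.462]
contact_force: [0.6, 11.4, 2.5]
opening: 1.002
grasp_force: 0.0
```

The force jumped to 11 N after 7 mm of travel, which suggests the feet have caught. Backing off to look.

```bash

python3 -m crank '[[0.005,0,0,0,0,0,0],[0.02,0,0,0,0,0,0],[0.03,0,-0.03,0,0,0,0],[0.03,0,-0.07,0,0,0,0],[0.03,0,-0.1,0,0,0,0]]'
python3 -m crank '[[0.03,0,-0.02,0,0,0,0],[0.06,0,-0.04,0,0,0,0],[0.1,0,-0.07,0,0,0,0],[0.1,0,-0.07,0,0,0,0],[0.1,0,-0.07,0,0,0,0]]'
python3 - <<'E'
from h import *
p,T=tool(); print(p)
w=cams.grab_frame("wrist")
for c,s in blobs(w,55,30,2000,(150,180,370,384)): print(c.round(1),s[2:],ray(w,c,154)[0][:2],ray(w,c,149)[0][:2])
f=cams.grab_frame("scene")
A=cv2.resize(f["image"][150:260,180:330],(750,550),interpolation=cv2.INTER_CUBIC)
cv2.imwrite("pics/s5.png",A[:,:,::-1])
f=cams.grab_frame("top")
for c,s in blobs(f,55,4,60,(195,155,300,225)): print("top",c,s[4],ray(f,c,149)[0][:2])
cv2.imwrite("pics/w5.png",w["image"][:,:,::-1])
E
```

```text
clock: 19.95
eef_pos: [546.1, 40.7, 220.0]
tcp_rot: [3.141, 0.0, 1.464]
contact_force: [0.7, -0.5, -0.7]
opening: 1.002
grasp_force: 0.0
clock: 20.45
eef_pos: [556.6, 140.3, 288.5]
tcp_rot: [3.141, 0.0, 1.465]
contact_force: [0.6, -0.5, 0.0]
opening: 0.999
grasp_force: 0.0
[556.64596914 140.34802259 288.49671677]
top [203.4375 157.8125] 16 [654.72832275 151.37408242]
top [257.66666667 169.7       ] 30 [600.20868887 -25.74692191]
top [281.8125 170.5625] 32 [ 591.19517902 -105.22782978]
top [215.         201.02439024] 41 [505.70667715 120.85189822]
top [197.  203.4] 5 [502.31557126 179.68456259]
top [256.57575758 204.39393939] 33 [484.31362353 -13.38610975]
top [281.42424242 205.42424242] 33 [474.78942814 -93.67649608]
top [268.20689655 214.65517241] 58 [447.88990622 -48.37871531]
```

View pics/s5.png

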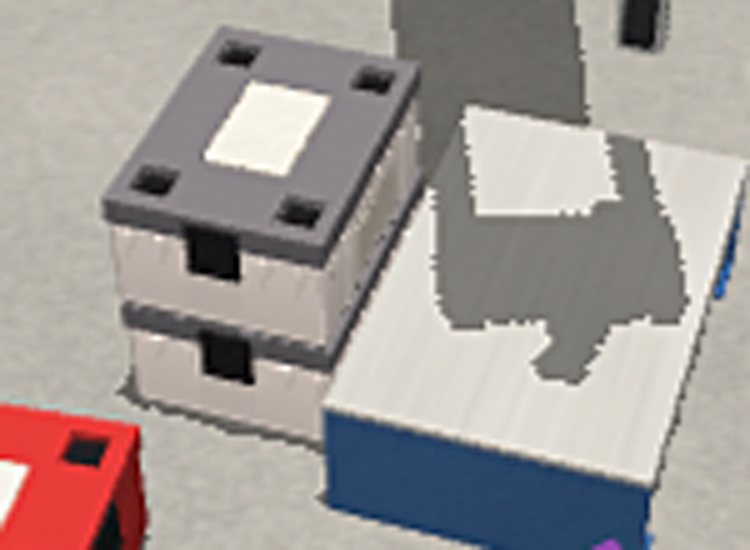

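View pics/w5.png

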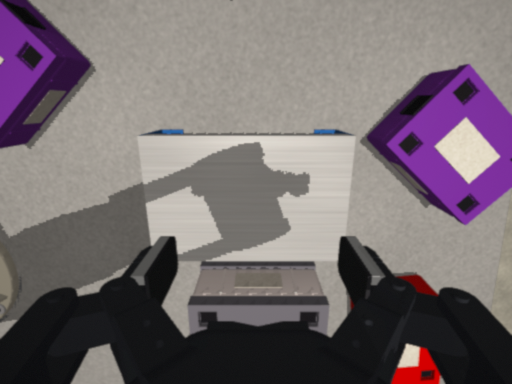

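Scene view: the boxes are stacked square with no visible gap or feet between them, clips at about (213,255) and (228,357) in the crop. Wrist view: the stack is at the bottom centre, clear of the fingers. I'll check flush (75) against riding (80) from the clip separation.

```bash
python3 - <<'E'
from h import *
f=cams.grab_frame("scene")
for c,s in blobs(f,60,15,200,(180,150,260,260)): print(c,s)
ux=np.array([np.cos(-.1082),np.sin(-.1082),0]); e=np.array([536.5,-58.5,0])+ux*81
lo=proj(f,e+[0,0,60])
for d in (75,80): u=proj(f,e+[0,0,60+d]); print(d,lo,u,np.linalg.norm(u-lo))
print(r.sense()["contact_force"],r.sense()["clock"])
E
```

```text
[227.125  161.0625] [224 160   7   3  16]
[254.16666667 166.27777778] [251 165   7   4  18]
[210.5 186.5] [207 185   8   4  24]
[239.58333333 192.70833333] [236 191   8   4  24]
[222.17821782 199.88118812] [216 195  12  11 101]
[224.85882353 220.81176471] [219 216  12  11  85]
[196.71428571 240.07142857] [193 238   8   5  28]
[201.2        258.34545455] [199 250   6  17  55]
75 [[224.74339475 221.91563127]] [[222.75271862 201.13312924]] 20.877623956630572
80 [[224.74339475 221.91563127]] [[222.61245905 199.66883042]] 22.34862490507992
[-0.86356689 -0.653315    0.12185109] 20.65
```

Clip separation is 21.1 px, against 20.9 predicted for flush and 22.3 for riding, so the box is seated. The lower clip is where it was predicted to be.

```bash
python3 -c "
from rig import sign_off
print(sign_off())"
```

```text
the job is handed in; nothing more can be done
None
```

I slid the upper box across and nudged it until its feet caught in the lid recesses; the camera checks show it flush and square on the lower box, and the job is handed in at about 21 s of the 61 s (no verdict came back).

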